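Load the keyed flange and collar on the leaning unwind spindle

ROBOT

A 6-joint arm with a two-finger parallel gripper is mounted at the origin on the work surface. World frame = base frame: x ahead of the robot, y to its left, z up, the work surface at z = 0. Lengths are in m, angles in rad, forces in N, time in s.
With the tool pointing down it reaches from about 0.3 to 0.875 m from the base axis. Payload 6.4 kg.
Tool frame: the origin (TCP) lies midway between the tips of the shut fingers; the grasp point (between the pads) lies 19 mm behind it; z points along the fingers, y is the line along which they close (so a half turn about z gives the same grasp; the last joint's range is limited). The gripper opens to 85 mm and grips with 20 to 120 N. Pads are 22 mm wide; open, the fingers measure 114 mm over their backs; the gripper's body (76 mm by 85 mm) begins 54 mm behind the grasp point. The pads swing forward as they close: fully open they stand 13 mm farther back than shut.
Start: joints at [-1.526, 0.181, 1.607, -0, 1.354, -0.206], TCP at [0.143, -0.557, 0.231] pointing down, gripper open.
Joint ranges: [-2.99, 2.99], [-0.89, 2.07], [0.3, 2.58], [-1.14, 4.28], [0, 2.63], [-3.12, 3.12]. Speed limits (rad/s): [2.57, 2.57, 3.01, 3.14, 3.14, 3.14].

INTERFACE

Orientations are given as a unit quaternion [w, x, y, z].
In Python, from bench import ctrl gives the robot as it stands. The module is installed in compiled form; this text tells all that it offers.
- The arm moves only by the tool move_arm, never from a script. Its argument "plan" is one flat list of numbers, 6 for each row, row after row: the shift along the world's x, y, z in units of 50 mm (1.0 is 50 mm), then the turn, a rotation vector about the world's x, y, z in rad. A call has 1 to 10 rows; each row is the pose to reach, as a shift and turn from the pose commanded when the call began; what a row does not reach only later rows make up. A row lasts 1/8 s, in which the tool goes at most 62.5 mm and 10.7 degrees, less where a joint would pass 70% of its speed; a pose out of reach is approached as far as the arm can. A call with a gripper value outside its range is refused whole. "grip" is the finger opening in mm, from 0 to 85.4, set as the call begins (left out, the last holds). The fingers move at their own pace and stop on an object; the grip force is fixed at half the most. Time passes only in rows, so rows that repeat a pose let the fingers close. It gives the time, the measured TCP pose, the force, the opening and the grip force at its end, in the units of the state.
- ctrl.get_obs(): the state, without advancing time (a new reading comes with each control period).
- ctrl.camera(name): name is "side" or "top" or "wrist"; returns a dict with "pixels" (420x560x3 uint8, red, green, blue), "fx", "fy", "cx", "cy" (pixels), "dist_coeffs" ([k1, k2, p1, p2, k3] as OpenCV has them; the pictures are not rectified), "origin" and "attitude" of the camera in the world. Camera axes: x right, y down, z forward; pixel columns grow to the right and rows downward; lengths in m; the calibration is good to about 2 mm. A picture is of the moment at which its call begins. There is no depth.
- ctrl.hand_in(): hands the job in; it is judged then, once.
The state is a dict: "time_s": time; "q": joint angles; "dq": joint speeds; "joint_efforts": joint torques, N m; "eef_pos": TCP position; "eef_rot": TCP orientation; "wrist_force": force on the tool from outside, world axes, zero at the start; "torque": the same for the moment, N m; "opening": opening from 0.0 (shut) to 1.0 (fully open); "grasp_force": force on a finger pad.
Only numpy, scipy, OpenCV 4.12 (cv2) and the standard library are available. Lean on these libraries where they do the work, as an engineer would, in place of code of your own. Each camera call takes 0.05 s, during which the arm holds its last target. There are 200 camera calls.

TASK

Set up the unwind stand on the packing bench: put the wide aluminium flange on the leaning D-shaped spindle, disc side down, turned so that the flat in its bore meets the flat of the spindle, and slide it fully home against the shoulder. Then do the same with the narrow aluminium collar, so that it sits fully down on the flange's hub. Leave both there, and leave the bottle, the roll of tape and the small carton where they stand.

Things in the scene. Friction and masses are not known exactly. Their poses are not given: they have to be found in the camera images.
- flange_mid (a point): Centre of the wide aluminium flange, 23 mm over its underside. Disc 110 mm wide, 12 mm thick, under a round hub (to grip) 54 mm wide that ends 46 mm over the underside; lies hub up; 0.3-0.6 kg. D-shaped bore right through: 35 mm round, one flat 10.5 mm from the axis, bevelled below. z: axis, out of the hub. x: from the axis to the bore's flat; a black line on hub end and disc marks that side.
- collar_mid (a point): Centre of the narrow aluminium collar, 20 mm over its underside: a plain round sleeve 60 mm wide, 40 mm tall, standing on end; 0.15-0.31 kg. Same D-shaped bore as the flange: 35 mm round, one flat 10.5 mm from the axis, bevelled below. z: up along its axis. x: from the axis to the bore's flat; a thin black line on the top face marks that side.
- spindle_seat (a point): Centre of the spindle's shoulder face (disc 68 mm wide), where the flange's underside comes to rest. z: along the spindle's axis, out of the shoulder, leaning 30 degrees from vertical to the stand's -x. x: out of the spindle's flat, square to it; a black line on the shoulder marks that side. It faces any way round the axis; a brake holds the spindle against twists up to about 1.5 N m.
- spindle_tip (a point): End of the steel spindle, on its axis 74 mm from the shoulder; same axes as spindle_seat. The spindle is a D-shaped post, 32 mm round with one flat 9 mm from the axis; its last 14 mm taper to three quarters of that section. The seated flange fills 0 to 46 mm from the shoulder, the seated collar 46 to 86 mm, so that the tip ends 12 mm inside it.
- stand: Unwind stand, fixed to the bench. Origin: centre of the underside of its grey base plate (180 mm along x, 210 mm along y, 12 mm thick); z up. The shoulder's centre is at x 0, y 0, z 85 mm. A guide pin with a white roller 22 mm wide stands parallel to the spindle, 85 mm from it on the stand's +y side, reaching 57 mm past the plane of the shoulder's face.
- bottle: White bottle, diameter 66 mm, 190 mm tall, standing; origin at the centre of its foot. To be left alone.
- tape_roll: Roll of clear tape lying flat, diameter 104 mm, 50 mm tall, with a plain round hole; origin at the centre of its underside. To be left alone.
- carton: Small closed cardboard carton, 70 mm along its x, 120 mm along its y, 80 mm tall; origin at the centre of its underside. To be left alone.
There are look-alikes about, which are no part of the job. Leave any yellow look-alike of the part that bears collar_mid alone. Leave any green look-alike of the part that bears flange_mid alone.

How it is judged:
On the way:
1. the flange is fully home on the spindle, disc down (z of flange_mid in the frame of spindle_seat between 0.019 and 0.027 m and x of flange_mid in the frame of spindle_seat between -0.005 and 0.005 m and y of flange_mid in the frame of spindle_seat between -0.005 and 0.005 m and angle between the z axis of flange_mid and the z axis of spindle_seat, either way round below 0.1 rad and angle between flange_mid's own z axis and vertical below 0.8 rad), for 0.2 s.
At the end, for the whole second after the job is handed in: Flange on the spindle, disc down, its underside within 4 mm of the shoulder; collar on the spindle above it, its underside within 4 mm of the flange's hub; both within 5 mm of the spindle's axis and 0.1 rad of its direction, at rest (all of step 1 and z of collar_mid in the frame of spindle_seat between 0.062 and 0.07 m and x of collar_mid in the frame of spindle_seat between -0.005 and 0.005 m and y of collar_mid in the frame of spindle_seat between -0.005 and 0.005 m and angle between the z axis of collar_mid and the z axis of spindle_seat, either way round below 0.1 rad and linear speed of each of flange, collar below 0.02 m/s); the robot touches nothing.
It fails at once if the bottle is pushed more than 30 mm or tipped more than 0.35 rad (distance of bottle from where it was at the start of the episode above 0.03 m or angle between bottle's own z axis and vertical above 0.35 rad).
It fails at once if the roll of tape is pushed more than 30 mm or tipped more than 0.35 rad (distance of tape_roll from where it was at the start of the episode above 0.03 m or angle between tape_roll's own z axis and vertical above 0.35 rad).
It fails at once if the small carton is pushed more than 30 mm or tipped more than 0.35 rad (distance of carton from where it was at the start of the episode above 0.03 m or angle between carton's own z axis and vertical above 0.35 rad).
It also fails if it takes over 61 s, if anything falls off the work surface, if the arm or the gripper's body presses on something with over 40 N, if the wrist force passes 120 N, or if a joint passes its speed limit or range.

## Working session

There is one attempt and no reset: what is moved stays moved. The work goes in short steps, Python scripts to look and compute and a tool call to move; the robot and the scene stay as the last step left them, time stands still between calls to the robot, and variables do not carry over. Pictures are saved under pics/ and viewed, at most 13 in all, crops included, and the job is handed in when it is done.

Besides the shell and the picture viewer there is one more tool, called after "Emit:" as name(argument=value, ...) on one line, values as JSON. move_arm: Moves the arm, as the interface text tells. Its arguments: {"type":"object","properties":{"plan":{"type":"array"},"grip":{"type":"number"}},"required":["plan"]}

```bash
mkdir -p pics; ls; python3 - <<'E'
from bench import ctrl
import cv2, pickle
o=ctrl.get_obs(); print(o)
d={}
for n in ("side","top"):
    c=ctrl.camera(n); d[n]=c
    cv2.imwrite(f"pics/{n}0.png",c["pixels"][:,:,::-1])
    print(n,{k:v for k,v in c.items() if k!="pixels"})
pickle.dump(d,open("cam0.pkl","wb"))
E
```

```text
pics
{'time_s': 0.0, 'q': array([-1.52626024e+00,  1.81529174e-01,  1.60800777e+00, -4.19475934e-06,
        1.35379197e+00, -2.06306011e-01]), 'dq': array([-0.0017359 , -0.00094565,  0.00053905,  0.00050127, -0.00033384,
        0.0017336 ]), 'joint_efforts': array([ 1.81745701e-03, -4.44867289e+01, -3.51332831e+01, -2.18539776e-04,
        9.15440643e-03, -2.62585473e-05]), 'eef_pos': array([ 0.14271371, -0.55644088,  0.23039094]), 'eef_rot': array([-8.65459605e-04,  9.92144654e-01,  1.25092890e-01,  6.81012145e-05]), 'wrist_force': array([ 0.85203285, -0.62508493,  0.03693709]), 'torque': array([ 0.0012932 , -0.03843305, -0.0295727 ]), 'grasp_force': 0.0, 'opening': 0.9982314806268695}
side {'fx': 397.02977544406036, 'fy': 397.02977544406036, 'cx': 277.27464054107685, 'cy': 207.81304604839238, 'dist_coeffs': array([-0.10028878,  0.        ,  0.        ,  0.        ,  0.        ]), 'origin': array([0.20023958, 0.63842254, 0.6255331 ]), 'attitude': array([ 0.10514185, -0.22367375,  0.86519176, -0.43630089])}
top {'fx': 545.6339226055632, 'fy': 545.6339226055632, 'cx': 275.89485398815367, 'cy': 209.80535545893474, 'dist_coeffs': array([0.0080973, 0.       , 0.       , 0.       , 0.       ]), 'origin': array([0.41095593, 0.01294734, 1.55481712]), 'attitude': array([ 0.02494505, -0.70509621,  0.70822484, -0.0251923 ])}
```

View pics/top0.png

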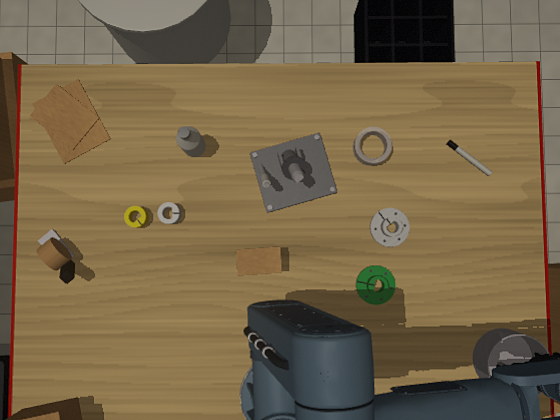

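View pics/side0.png

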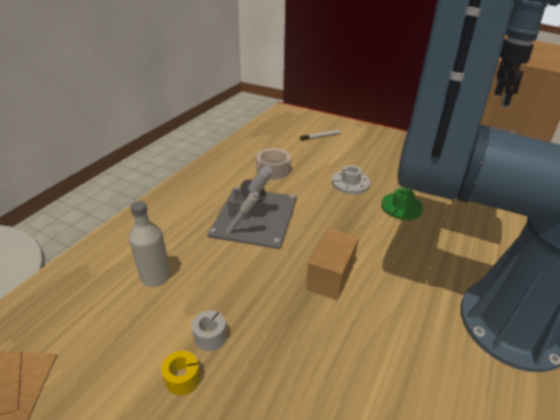

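Candidates:
- Flange: grey disc with hub, top view (390,227), chosen. The others are the green look-alike (376,285) and the tape ring (373,146).
- Collar: grey sleeve (170,212), chosen. The others are the yellow look-alike (135,216) and the tape.
- Other items: the stand is at (293,172), the bottle at (189,140) and the carton at (260,261).

Next is a close crop to check the choice.

```bash
cat > h.py <<'E'
import numpy as np, cv2, pickle
from scipy.spatial.transform import Rotation as R
def rot(q): return R.from_quat(np.r_[q[1:],q[0]])
def K(c): return np.array([[c["fx"],0,c["cx"]],[0,c["fy"],c["cy"]],[0,0,1]])
def ray(c,uv):
    p=cv2.undistortPoints(np.array(uv,float).reshape(-1,1,2),K(c),c["dist_coeffs"]).reshape(-1,2)
    return rot(c["attitude"]).apply(np.c_[p,np.ones(len(p))])
def onz(c,uv,z):
    d=ray(c,uv); o=c["origin"]; return o+d*((z-o[2])/d[:,2])[:,None]
def proj(c,P):
    r=rot(c["attitude"]).inv(); P=r.apply(np.atleast_2d(P)-c["origin"])
    return cv2.projectPoints(P,np.zeros(3),np.zeros(3),K(c),c["dist_coeffs"])[0].reshape(-1,2)
def crop(c,x,y,w,h,s): return cv2.resize(c["pixels"][y:y+h,x:x+w,::-1],None,fx=s,fy=s,interpolation=cv2.INTER_CUBIC)
E
python3 - <<'E'
from h import *
d=pickle.load(open("cam0.pkl","rb")); t=d["top"]; s=d["side"]
a=crop(t,245,125,100,100,4); b=crop(t,365,200,50,50,8); cc=crop(t,145,187,50,50,6); e=crop(s,205,165,100,75,4)
im=np.zeros((700,800,3),np.uint8); im[:400,:400]=a; im[:400,400:]=b; im[400:,:300]=cc; im[400:,400:]=e
cv2.imwrite("pics/crop1.png",cv2.resize(im,(685,600),interpolation=cv2.INTER_AREA))
print(onz(t,[[390,227]],.046),onz(t,[[376,285]],.046),onz(t,[[170,212]],.04),onz(t,[[135,216]],.04),onz(t,[[373,146]],.05),onz(t,[[189,140]],.19),onz(t,[[260,261]],.08))
print(onz(t,[[250,158],[320,133],[337,190],[268,212]],.012))
E
```

```text
[[ 0.46907947 -0.30312133  0.046     ]] [[ 0.31005127 -0.26161562  0.046     ]] [[0.51374778 0.30674937 0.04      ]] [[0.50303612 0.40384957 0.04      ]] [[ 0.69493711 -0.25924621  0.05      ]] [[0.68591171 0.23128579 0.19      ]] [[0.37777225 0.05559329 0.08      ]]
[[ 0.66908691  0.08540133  0.012     ]
 [ 0.74042327 -0.11507418  0.012     ]
 [ 0.57621038 -0.16173069  0.012     ]
 [ 0.51441848  0.03456467  0.012     ]]
```

View pics/crop1.png

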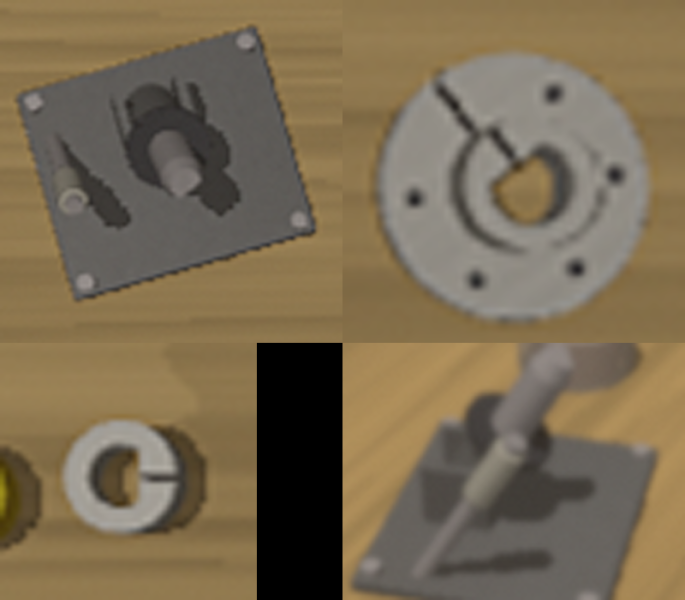

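Top crop: the grey flange (top px 390,227) has its line pointing up-left, and the grey collar (170,212) has its line pointing right. The spindle leans towards the robot, and its flat isn't visible yet. Next I'll check where the wrist camera is mounted.

```bash
python3 - <<'E'
from h import *
from bench import ctrl
o=ctrl.get_obs(); c=ctrl.camera("wrist")
T=rot(o["eef_rot"]); print(T.as_matrix().round(3))
print("cam in tool",T.inv().apply(c["origin"]-o["eef_pos"]),(T.inv()*rot(c["attitude"])).as_matrix().round(4),c["fx"],c["cx"],c["cy"],c["dist_coeffs"])
d=pickle.load(open("cam0.pkl","rb")); t=d["top"]
P=onz(t,[[250.3,152.7],[319.7,132.6],[337,192.2],[267.5,212.3]],.012); print(P,P.mean(0))
dy=P[0]-P[1]+P[3]-P[2]; dx=P[0]-P[3]+P[1]-P[2]
yaw=np.arctan2(dx[1],dx[0]); print(yaw,np.arctan2(-dy[0],dy[1]))
E
```

```text
[[ 0.969  0.248 -0.   ]
 [ 0.248 -0.969  0.002]
 [ 0.    -0.002 -1.   ]]
cam in tool [ 7.40039822e-02 -7.57026803e-05 -1.42031639e-01] [[-9.000e-04 -9.581e-01 -2.864e-01]
 [ 1.000e+00 -1.100e-03  5.000e-04]
 [-8.000e-04 -2.864e-01  9.581e-01]] 337.4758698093876 273.37098005550746 214.99910993397543 [0.02071371 0.         0.         0.         0.        ]
[[ 0.68435675  0.08452717  0.012     ]
 [ 0.74158643 -0.11422697  0.012     ]
 [ 0.56992873 -0.16165338  0.012     ]
 [ 0.51357273  0.03598443  0.012     ]] [ 0.62736116 -0.03884219  0.012     ]
0.27324013384857965 0.2790711344221444
```

```bash
cat >> h.py <<'E'
yaw=.276; seat=np.array([.627,-.039,.085])
ax=lambda y: np.array([-.5*np.cos(y),-.5*np.sin(y),.75**.5])
def frame(z,xh):
    z=z/np.linalg.norm(z); x=xh-z*(xh@z); x/=np.linalg.norm(x); return R.from_matrix(np.c_[x,np.cross(z,x),z])
def go(o,pos,T):
    d=(np.array(pos)-o["eef_pos"])/.05; r=(T*rot(o["eef_rot"]).inv()).as_rotvec()
    print("shift",d.round(3),"turn",r.round(4),"rows>=",np.linalg.norm(d)*.05/.0625,np.degrees(np.linalg.norm(r))/10.7)
E
python3 - <<'E'
from h import *
from bench import ctrl
o=ctrl.get_obs(); u=ax(yaw); go(o,seat+.134*u,frame(-u,np.array([np.cos(yaw),np.sin(yaw),0])))
E
```

```text
shift [ 8.397  9.987 -0.591] turn [ 0.1351 -0.5056  0.0243] rows>= 10.449043324084592 2.805540726282687
```

Emit:
move_arm(plan=[4.2, 5.0, 0.3, 0, 0, 0, 4.2, 5.0, 0.3, 0, 0, 0, 4.2, 5.0, 0.3, 0, 0, 0, 4.2, 5.0, 0.3, 0.135, -0.506, 0.024, 4.2, 5.0, 0.3, 0.135, -0.506, 0.024, 8.4, 10, -0.4, 0.135, -0.506, 0.024, 8.4, 10, -0.4, 0.135, -0.506, 0.024, 8.4, 10, -0.4, 0.135, -0.506, 0.024, 8.4, 10, -0.4, 0.135, -0.506, 0.024, 8.4, 10, -0.4, 0.135, -0.506, 0.024])

```text
time_s: 1.4
eef_pos: [0.5445, -0.0782, 0.2145]
eef_rot: [-0.035, 0.957, 0.133, 0.257]
wrist_force: [2.0, -1.5, 0.6]
opening: 1.003
grasp_force: 0.0
```

Emit:
move_arm(plan=[0, 0, 0, 0, 0, 0])

```text
time_s: 1.52
eef_pos: [0.5443, -0.0744, 0.2135]
eef_rot: [-0.037, 0.956, 0.137, 0.256]
wrist_force: [-0.1, -0.0, -1.0]
opening: 1.004
grasp_force: 0.0
```

```bash
python3 - <<'E'
from h import *
from bench import ctrl
o=ctrl.get_obs(); u=ax(yaw); go(o,seat+.134*u,frame(-u,np.array([np.cos(yaw),np.sin(yaw),0]))); print(o["time_s"],o["q"],np.abs(o["dq"]).max())
E
```

```text
shift [ 0.365  0.342 -0.248] turn [-0.0003 -0.0008 -0.0079] rows>= 0.446976788168635 0.04256451009964373
1.525 [-0.58744373 -0.14131456  2.06373962  0.49834742  0.92740276  0.45532633] 0.10775703365661066
```

```bash
python3 - <<'E'
from h import *
from bench import ctrl
c=ctrl.camera("wrist"); pickle.dump(c,open("w1.pkl","wb"))
print(proj(c,[seat,seat+.074*ax(yaw)]))
cv2.imwrite("pics/w1.png",c["pixels"][:,:,::-1])
E
```

```text
[[261.08472109 184.47397879]
 [256.96344022 206.11341641]]
```

View pics/w1.png

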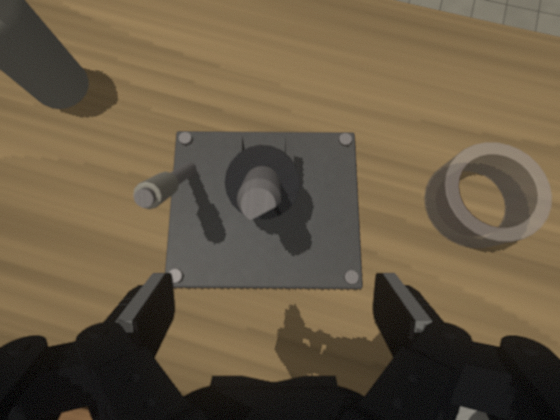

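Wrist view: the plate corners are near (177,132), (355,132), (362,288) and (166,288). The spindle tip is near (258,205), which agrees with the prediction. The pin is at (150,195). I'll enlarge the spindle with more contrast and overlay my model to find the flat.

```bash
python3 - <<'E'
from h import *
c=pickle.load(open("w1.pkl","rb"))
P=onz(c,[[177,132],[355,132],[362,288],[166,288]],.012); print(P,P.mean(0),np.linalg.norm(P-np.roll(P,-1,0),axis=1))
dx=P[0]-P[3]+P[1]-P[2]; dy=P[0]-P[1]+P[3]-P[2]; print(np.arctan2(dx[1],dx[0]),np.arctan2(-dy[0],dy[1]))
x0,y0,w,h=205,140,110,110
g=cv2.cvtColor(c["pixels"],cv2.COLOR_RGB2GRAY)[y0:y0+h,x0:x0+w].astype(float)
g=255*np.clip((g-20)/130,0,1)**.6
im=cv2.resize(g.astype(np.uint8),None,fx=5.4,fy=5.4,interpolation=cv2.INTER_CUBIC)
cv2.imwrite("pics/w1c.png",im)
E
```

```text
[[ 0.68364089  0.08271029  0.012     ]
 [ 0.74153266 -0.11608194  0.012     ]
 [ 0.57040104 -0.1631863   0.012     ]
 [ 0.51339213  0.0330046   0.012     ]] [ 0.62724168 -0.04088834  0.012     ] [0.20705025 0.17749606 0.20430585 0.1773564 ]
0.2763291565243359 0.28308761292353163
```

View pics/w1c.png

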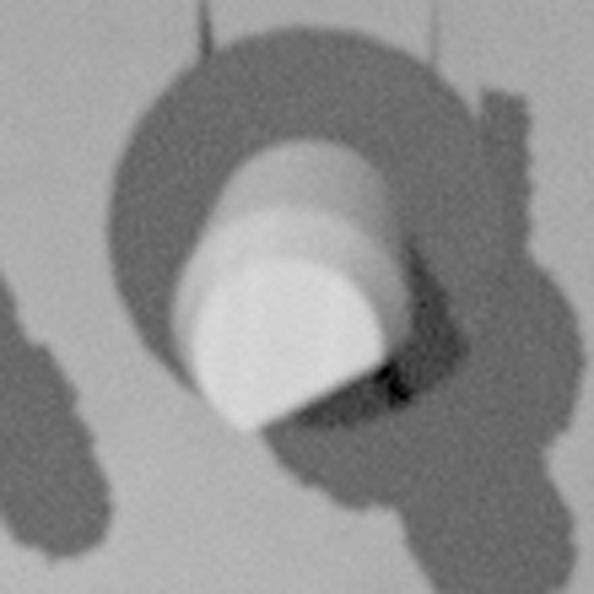

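```bash
python3 - <<'E'
from h import *
from scipy.optimize import least_squares
c=pickle.load(open("w1.pkl","rb")); yaw=.279; u=ax(yaw); xs=frame(u,np.array([1.,0,0]))  # ref axes
ref=np.array([.6273,-.040,.085])+.074*u
px=lambda L: np.array(L)/5.4+[205,140]-.4
def plane(L):
    d=ray(c,px(L)); o=c["origin"]; p=o+d*(((ref-o)@u)/(d@u))[:,None]; return xs.inv().apply(p-ref)[:,:2]*1e3
arc=plane([[195,350],[203,310],[225,280],[285,258],[330,268],[360,295],[382,340],[215,405]]); ch=plane([[255,428],[300,405],[340,385],[375,367]])
f=lambda p: np.r_[np.hypot(*(arc-p[:2]).T)-12, (ch-p[:2])@[np.cos(p[2]),np.sin(p[2])]-6.75]
s=least_squares(f,[0,0,-2.]); print(s.x,f(s.x).round(2))
print("ref x",xs.apply([1,0,0]),"flat dir world",xs.apply([np.cos(s.x[2]),np.sin(s.x[2]),0]), "offset world",xs.apply([*s.x[:2],0]))
# shoulder disc edge: check
o=c["origin"]; sh=ref-.074*u
L=[[112,200],[125,145],[180,75],[240,38],[310,28],[370,38],[430,65],[475,110],[118,260]]
d=ray(c,px(L)); p=xs.inv().apply(o+d*(((sh-o)@u)/(d@u))[:,None]-sh)[:,:2]*1e3
s2=least_squares(lambda q: np.hypot(*(p-q[:2]).T)-34,[0,0]); print("shoulder",s2.x,s2.fun.round(2))
E
```

```text
[ 0.75647087  0.65864499 -2.33447786] [-0.12  0.04  0.21  0.15  0.1  -0.3  -0.07 -0.18  0.1   0.08  0.11  0.07]
ref x [ 0.87690394 -0.07547728  0.4747027 ] flat dir world [-0.60645386 -0.66113532 -0.44171688] offset world [0.66335229 0.59337772 0.46252354]
shoulder [ 1.03795823 -0.26303645] [-0.11  0.37  0.14  0.44 -0.03 -0.33 -0.16 -0.48 -1.02]
```

```bash
cat >> h.py <<'E'
yaw=.279; U=ax(yaw); S=np.array([.628,-.0398,.0855]); FD=np.array([-.606,-.661,-.442]); PART=frame(U,FD)
hd=lambda a: np.array([np.cos(a),np.sin(a),0])
E
python3 - <<'E'
from h import *
from bench import ctrl
o=ctrl.get_obs(); go(o,[.469,-.303,.15],frame(np.array([0,0,-1.]),hd(np.radians(107))))
E
```

```text
shift [-1.493 -4.524 -1.272] turn [-0.5102  0.2769  1.5468] rows>= 3.9444954214230417 8.846681041085754
```

Emit:
move_arm(plan=[-1.5, -4.5, 0, -0.51, 0.277, 1.547, -1.5, -4.5, 0, -0.51, 0.277, 1.547, -1.5, -4.5, 0, -0.51, 0.277, 1.547, -1.5, -4.5, 0, -0.51, 0.277, 1.547, -1.5, -4.5, -1.27, -0.51, 0.277, 1.547, -1.5, -4.5, -1.27, -0.51, 0.277, 1.547, -1.5, -4.5, -1.27, -0.51, 0.277, 1.547, -1.5, -4.5, -1.27, -0.51, 0.277, 1.547, -1.5, -4.5, -1.27, -0.51, 0.277, 1.547, -1.5, -4.5, -1.27, -0.51, 0.277, 1.547])

```text
time_s: 2.82
eef_pos: [0.4676, -0.3057, 0.1509]
eef_rot: [0.0, 0.598, 0.802, 0.002]
wrist_force: [-0.4, -0.1, -0.8]
opening: 1.001
grasp_force: 0.0
```

Emit:
move_arm(plan=[0, 0, 0, 0, 0, 0, 0, 0, 0, 0, 0, 0])

```text
time_s: 3.08
eef_pos: [0.4679, -0.3057, 0.1508]
eef_rot: [0.001, 0.598, 0.802, 0.002]
wrist_force: [0.1, -0.5, 0.7]
opening: 1.0
grasp_force: 0.0
```

```bash
python3 - <<'E'
from h import *
from bench import ctrl
o=ctrl.get_obs(); go(o,[.469,-.303,.15],frame(np.array([0,0,-1.]),hd(np.radians(107)))); print(o["time_s"],o["q"])
c=ctrl.camera("wrist"); pickle.dump(c,open("w2.pkl","wb"))
print(proj(c,[[.469,-.303,.046]]))
cv2.imwrite("pics/w2.png",c["pixels"][:,:,::-1])
E
```

```text
shift [ 0.022  0.054 -0.016] turn [-0.0027  0.0032  0.0079] rows>= 0.04875087979699765 0.04767505210925675
3.075 [-0.79355138  0.2300639   1.72095457  0.00449822  1.19019191 -1.08407398]
[[273.88065279 211.06323484]]
```

View pics/w2.png

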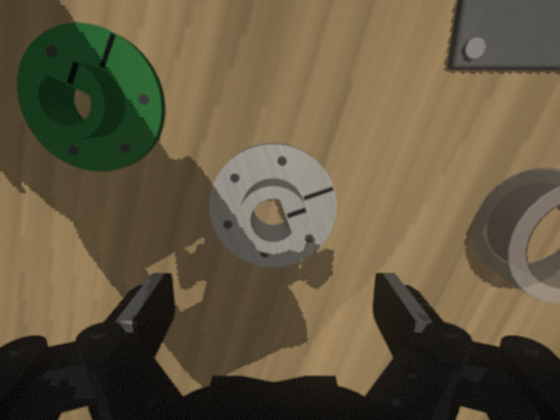

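The grey flange disc spans x 209–337 and y 143–268. Its line runs (304,199)→(333,188) on the disc and (288,215)→(305,209) on the hub.

```bash
cat >> h.py <<'E'
from scipy.optimize import least_squares
def circ(p,r):
    s=least_squares(lambda q: np.hypot(*(p-q[:2]).T)-r,p.mean(0)); return s.x,s.fun
E
python3 - <<'E'
from h import *
c=pickle.load(open("w2.pkl","rb"))
px=c["pixels"].astype(int); sat=px.max(2)-px.min(2); m=((sat<25)&(px.max(2)>50)).astype(np.uint8)
m[:130]=0;m[280:]=0;m[:,:200]=0;m[:,345:]=0
m=cv2.morphologyEx(m,cv2.MORPH_OPEN,np.ones((5,5)))
ct=max(cv2.findContours(m,0,cv2.CHAIN_APPROX_NONE)[0],key=cv2.contourArea).reshape(-1,2); hull=cv2.convexHull(ct).reshape(-1,2)
print(ct.min(0),ct.max(0)); p=onz(c,ct,.012)[:,:2]
s=least_squares(lambda q: np.hypot(*(p-q[:2]).T)-.055,p.mean(0),loss="soft_l1",f_scale=.001); print("disc ctr",s.x,np.abs(s.fun).mean())
L=onz(c,[[304,199],[333,188]],.012)[:,:2]; H=onz(c,[[288,215],[305,209]],.046)[:,:2]
for l in(L,H): v=l[1]-l[0]; print(np.degrees(np.arctan2(v[1],v[0])),[np.degrees(np.arctan2(*(q-s.x)[::-1])) for q in l],[np.linalg.norm(q-s.x) for q in l])
E
```

```text
[209 144] [335 267]
disc ctr [ 0.46942697 -0.31081115] 0.002276284752624231
37.96224350668282 [np.float64(33.80048067410365), np.float64(35.771034342044196)] [np.float64(0.029082560928191257), np.float64(0.05520139441216452)]
36.747953840924815 [np.float64(36.07016012025093), np.float64(36.413279274637716)] [np.float64(0.013361663390651046), np.float64(0.02705999417392195)]
```

```bash
python3 - <<'E'
from h import *
from bench import ctrl
d=pickle.load(open("cam0.pkl","rb")); print(onz(d["top"],[[389.7,227.3]],.012))
o=ctrl.get_obs(); go(o,[.4695,-.3107,.012],frame(np.array([0,0,-1.]),hd(np.radians(98))))
E
```

```text
[[ 0.46954454 -0.30937963  0.012     ]]
shift [ 0.03  -0.103 -2.776] turn [-0.0023  0.0034 -0.1498] rows>= 2.2224345936093783 0.8026321212401831
```

Emit:
move_arm(plan=[0.03, -0.1, -1, 0, 0, -0.15, 0.03, -0.1, -1.8, 0, 0, -0.15, 0.03, -0.1, -2.4, 0, 0, -0.15, 0.03, -0.1, -2.77, 0, 0, -0.15, 0.03, -0.1, -2.77, 0, 0, -0.15, 0.03, -0.1, -2.77, 0, 0, -0.15])

```text
time_s: 3.88
eef_pos: [0.4708, -0.3107, 0.0135]
eef_rot: [0.002, 0.655, 0.755, 0.002]
wrist_force: [0.8, 0.1, 0.8]
opening: 0.999
grasp_force: 0.0
```

Emit:
move_arm(plan=[0, 0, 0, 0, 0, 0, 0, 0, 0, 0, 0, 0, 0, 0, 0, 0, 0, 0, 0, 0, 0, 0, 0, 0, 0, 0, 0, 0, 0, 0], grip=30)

```text
time_s: 4.5
eef_pos: [0.4704, -0.3106, 0.0138]
eef_rot: [0.001, 0.655, 0.756, 0.001]
wrist_force: [-2.1, 0.2, 6.5]
opening: 0.616
grasp_force: 63.6
```

Emit:
move_arm(plan=[0, 0, 0.6, 0, 0, 0, 0, 0, 1.6, 0, 0, 0, 0, 0, 2.8, 0, 0, -0.15, 0, 0, 4, 0, 0, -0.3, 0, 0, 4.4, 0, 0, -0.48, 0, 0, 4.4, 0, 0, -0.65, 0, 0, 4.4, 0, 0, -0.83, 0, 0, 4.4, 0, 0, -1.0, 0, 0, 4.4, 0, 0, -1.18, 0, 0, 4.4, 0, 0, -1.35])

```text
time_s: 5.75
eef_pos: [0.4694, -0.3092, 0.2314]
eef_rot: [0.001, 0.984, 0.178, 0.0]
wrist_force: [-0.4, 0.6, -5.4]
opening: 0.615
grasp_force: 65.7
```

```bash
cat >> h.py <<'E'
PART0=frame(np.array([0,0,1.]),hd(np.radians(36.5)))
TF=PART*PART0.inv()*frame(np.array([0,0,-1.]),hd(np.radians(98)))
E
python3 - <<'E'
from h import *
from bench import ctrl
o=ctrl.get_obs(); print(TF.as_matrix().round(2)); go(o,S+(.094+.0138)*U,TF); go(o,S+.15*U,TF);print(o["q"],o["wrist_force"],o["opening"])
E
```

```text
[[ 0.27 -0.84  0.48]
 [-0.96 -0.23  0.14]
 [-0.   -0.5  -0.87]]
shift [ 2.137  5.091 -1.05 ] turn [ 0.5275 -0.2625 -1.6164] rows>= 4.496089961043822 9.212602706438659
shift [ 1.731  4.975 -0.319] turn [ 0.5275 -0.2625 -1.6164] rows>= 4.221533394843841 9.212602706438659
[-7.93491067e-01  1.50913710e-01  1.64119177e+00 -3.09177646e-04
  1.34787227e+00  4.20186610e-01] [-0.37779305  0.61576859 -5.3598681 ] 0.6154075473029752
```

Emit:
move_arm(plan=[0.4, 1.2, 0, 0.528, -0.263, -1.616, 0.8, 2.4, 0, 0.528, -0.263, -1.616, 1.2, 3.6, 0, 0.528, -0.263, -1.616, 1.73, 4.98, 0, 0.528, -0.263, -1.616, 1.73, 4.98, -0.1, 0.528, -0.263, -1.616, 1.73, 4.98, -0.2, 0.528, -0.263, -1.616, 1.73, 4.98, -0.3, 0.528, -0.263, -1.616, 1.73, 4.98, -0.3, 0.528, -0.263, -1.616, 1.73, 4.98, -0.3, 0.528, -0.263, -1.616, 1.73, 4.98, -0.3, 0.528, -0.263, -1.616])

```text
time_s: 7.0
eef_pos: [0.5547, -0.0599, 0.2158]
eef_rot: [-0.206, 0.771, -0.583, 0.154]
wrist_force: [-0.4, -0.7, -5.6]
opening: 0.615
grasp_force: 66.4
```

Emit:
move_arm(plan=[0, 0, 0, 0, 0, 0, 0, 0, 0, 0, 0, 0])

```text
time_s: 7.25
eef_pos: [0.5567, -0.0611, 0.2175]
eef_rot: [-0.206, 0.771, -0.582, 0.155]
wrist_force: [-1.4, -0.1, -4.7]
opening: 0.614
grasp_force: 66.4
```

```bash
cat >> h.py <<'E'
def loc(o,T):
    p=PART.inv().apply(o["eef_pos"]-S)*1e3; r=np.degrees((PART.inv()*rot(o["eef_rot"])*T.inv()*PART).as_rotvec())
    print("t",round(o["time_s"],2),"tcp mm in seat",p.round(1),"rot err deg",r.round(2),"F seat",PART.inv().apply(o["wrist_force"]).round(1),"open mm",round(o["opening"]*85.4,1))
E
python3 - <<'E'
from h import *
from bench import ctrl
o=ctrl.get_obs(); go(o,S+.108*U,TF); loc(o,TF); print(o["q"],np.abs(o["dq"]).max())
c=ctrl.camera("side"); w=ctrl.camera("wrist")
im=np.hstack([crop(c,180,100,150,150,4),cv2.resize(crop(w,140,0,280,420,1),(400,600))])
cv2.imwrite("pics/p1.png",cv2.resize(im,(800,480)))
E
```

```text
shift [ 0.387  0.128 -0.769] turn [ 0.005  -0.0003 -0.0067] rows>= 0.6962477530649653 0.04480519618557416
t 7.25 tcp mm in seat [ -1.    1.5 151.5] rot err deg [-0.01 -0.1   0.47] F seat [ 3.  -1.9 -3.4] open mm 52.4
[-0.53983802 -0.12632816  2.04151151  0.47864265  0.91007417  2.08750394] 0.008806731418614867
```

View pics/p1.png

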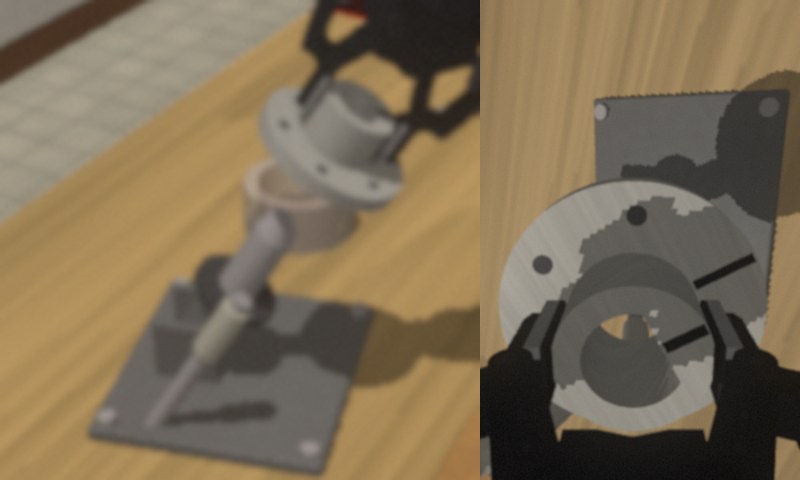

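The side view shows the flange held square above the spindle. The wrist view shows its line at hub px (301,304)→(339,289) and disc px (328,249)→(381,226). I'll check the in-hand angle and centre from these.

```bash
python3 - <<'E'
from h import *
from bench import ctrl
o=ctrl.get_obs(); w=ctrl.camera("wrist"); T=rot(o["eef_rot"]); Pr=T*TF.inv()*PART   # expected part rotation
org=o["eef_pos"]+T.apply([0,0,.0138])
def pl(uv,h):
    n=Pr.apply([0,0,1]); d=ray(w,uv); q=w["origin"]; p=q+d*(((org+h*n-q)@n)/(d@n))[:,None]; return Pr.inv().apply(p-org)[:,:2]*1e3
print("hub",pl([[301,303.6],[338.6,288.7]],.046),"disc",pl([[328,249.3],[380.6,225.7]],.012))
# disc outer edge upper arc, from crop px
X=np.array([[505,270],[540,217],[590,187],[640,180],[690,192],[735,225],[765,290]],float)
E=np.c_[140+(X[:,0]-480)/1.143,X[:,1]/1.143]; print("disc ctr",circ(pl(E,.012),55))
X=np.array([[567,300],[580,275],[615,255],[650,255],[685,278],[697,300]],float)
E

```

```text
hub [[11.28262899  1.1855404 ]
 [25.97419138  0.12283591]] disc [[27.84479888  0.57573837]
 [53.39960299 -0.399388  ]]
disc ctr (array([-0.52924062,  0.19454245]), array([-0.70029783, -0.53786479,  0.26076657,  0.55967175,  0.29361734,
       -0.31622282, -0.85651538]))
```

```bash
cat >> h.py <<'E'
TF=R.from_rotvec(np.radians(2)*U)*TF
def at(x,y,z): return S+PART.apply(np.array([x,y,z])/1e3)
E
python3 - <<'E'
from h import *
from bench import ctrl
o=ctrl.get_obs(); 
for z in (100,80,60,13.8): go(o,at(.5,0,z),TF)
print(U)
E

```

```text
shift [ 0.458  0.143 -0.91 ] turn [-0.0124 -0.0051  0.0245] rows>= 0.8228202683312381 0.14966784700462452
shift [ 0.651  0.198 -1.256] turn [-0.0124 -0.0051  0.0245] rows>= 1.142639428071413 0.14966784700462452
shift [ 0.843  0.253 -1.602] turn [-0.0124 -0.0051  0.0245] rows>= 1.4625377024849795 0.14966784700462452
shift [ 1.287  0.381 -2.403] turn [-0.0124 -0.0051  0.0245] rows>= 2.201615753411902 0.14966784700462452
[-0.48066566 -0.13769723  0.8660254 ]
```

Down to where the tip is just inside the bore.

Emit:
move_arm(plan=[0.2, 0.07, -0.4, -0.012, -0.005, 0.025, 0.46, 0.14, -0.91, -0.012, -0.005, 0.025, 0.46, 0.14, -0.91, -0.012, -0.005, 0.025, 0.55, 0.17, -1.08, -0.012, -0.005, 0.025, 0.65, 0.2, -1.26, -0.012, -0.005, 0.025, 0.65, 0.2, -1.26, -0.012, -0.005, 0.025])

```text
time_s: 8.15
eef_pos: [0.5889, -0.0506, 0.1537]
eef_rot: [-0.205, 0.779, -0.572, 0.158]
wrist_force: [-0.3, 0.0, -5.9]
opening: 0.614
grasp_force: 66.5
```

```bash
python3 - <<'E'
from h import *
from bench import ctrl
o=ctrl.get_obs(); loc(o,TF)
for z in (60,40,20,13.8,10): go(o,at(.5,0,z),TF)
E

```

```text
t 8.15 tcp mm in seat [ 0.8 -0.8 79.4] rot err deg [-0.07  0.01 -0.05] F seat [ 2.8 -1.6 -5. ] open mm 52.4
shift [ 0.2    0.045 -0.33 ] turn [-0.0013 -0.0008  0.0002] rows>= 0.31082919501328554 0.00829218807257216
shift [ 0.392  0.1   -0.676] turn [-0.0013 -0.0008  0.0002] rows>= 0.6306777281308361 0.00829218807257216
shift [ 0.585  0.155 -1.023] turn [-0.0013 -0.0008  0.0002] rows>= 0.9506282159961054 0.00829218807257216
shift [ 0.644  0.172 -1.13 ] turn [-0.0013 -0.0008  0.0002] rows>= 1.049818995645018 0.00829218807257216
shift [ 0.681  0.183 -1.196] turn [-0.0013 -0.0008  0.0002] rows>= 1.1106141585590252 0.00829218807257216
```

Emit:
move_arm(plan=[0.1, 0.02, -0.17, 0, 0, 0, 0.2, 0.045, -0.33, 0, 0, 0, 0.3, 0.07, -0.5, 0, 0, 0, 0.39, 0.1, -0.68, 0, 0, 0, 0.39, 0.1, -0.68, 0, 0, 0])

```text
time_s: 8.78
eef_pos: [0.6084, -0.0456, 0.1192]
eef_rot: [-0.205, 0.778, -0.572, 0.158]
wrist_force: [0.3, 1.2, -5.3]
opening: 0.618
grasp_force: 66.5
```

```bash
python3 - <<'E'
from h import *
from bench import ctrl
o=ctrl.get_obs(); loc(o,TF)
for z in (20,13.8,10): go(o,at(.5,0,z),TF)
E

```

```text
t 8.78 tcp mm in seat [ 0.8 -0.2 39.4] rot err deg [-0.08 -0.01 -0.07] F seat [ 1.4 -1.9 -4.9] open mm 52.8
shift [ 0.193  0.054 -0.332] turn [-0.0013 -0.0011  0.0004] rows>= 0.31035506220002995 0.00961282815176955
shift [ 0.253  0.072 -0.44 ] turn [-0.0013 -0.0011  0.0004] rows>= 0.4095406207954808 0.00961282815176955
shift [ 0.289  0.082 -0.505] turn [-0.0013 -0.0011  0.0004] rows>= 0.47033478042659405 0.00961282815176955
```

Emit:
move_arm(plan=[0.1, 0.03, -0.17, 0, 0, 0, 0.19, 0.05, -0.33, 0, 0, 0, 0.23, 0.065, -0.39, 0, 0, 0, 0.25, 0.07, -0.44, 0, 0, 0, 0.26, 0.075, -0.46, 0, 0, 0, 0.26, 0.075, -0.46, 0, 0, 0])

```text
time_s: 9.52
eef_pos: [0.6213, -0.0419, 0.0973]
eef_rot: [-0.205, 0.778, -0.572, 0.158]
wrist_force: [-3.7, 3.4, -3.5]
opening: 0.616
grasp_force: 66.9
```

```bash
python3 - <<'E'
from h import *
from bench import ctrl
o=ctrl.get_obs(); loc(o,TF)
for z in (10,): go(o,at(.5,0,z),TF)
E

```

```text
t 9.53 tcp mm in seat [ 0.3  0.1 13.7] rot err deg [-0.05  0.03 -0.05] F seat [ 1.6 -5.6 -1.8] open mm 52.6
shift [ 0.032  0.009 -0.067] turn [-0.0012 -0.0003  0.0003] rows>= 0.059833863828957196 0.006708111944424408
```

Emit:
move_arm(plan=[0.02, 0.005, -0.035, 0, 0, 0, 0.03, 0.008, -0.055, 0, 0, 0, 0.03, 0.008, -0.055, 0, 0, 0])

```text
time_s: 9.9
eef_pos: [0.6216, -0.0418, 0.0971]
eef_rot: [-0.205, 0.779, -0.571, 0.158]
wrist_force: [-44.5, -1.7, 38.0]
opening: 0.616
grasp_force: 73.0
```

```bash
python3 - <<'E'
from h import *
from bench import ctrl
o=ctrl.get_obs(); loc(o,TF)
for z in (10,): go(o,at(.5,0,z),TF)
E

```

```text
t 9.9 tcp mm in seat [ 0.1  0.1 13.4] rot err deg [-0.11  0.04  0.06] F seat [ 11.4 -18.   54.6] open mm 52.6
shift [ 0.026  0.006 -0.062] turn [-0.0011 -0.0006 -0.0019] rows>= 0.054385426074152914 0.012409018193363892
```

Seated: axial stop at 13.4 mm where 13.8 was expected. Relax, open and retreat along the axis.

Emit:
move_arm(plan=[-0.03, -0.008, 0.055, 0, 0, 0, -0.03, -0.008, 0.055, 0, 0, 0])

```text
time_s: 10.15
eef_pos: [0.6211, -0.042, 0.0977]
eef_rot: [-0.205, 0.778, -0.572, 0.158]
wrist_force: [-4.3, 3.7, -3.4]
opening: 0.617
grasp_force: 66.9
```

Emit:
move_arm(plan=[0, 0, 0, 0, 0, 0, 0, 0, 0, 0, 0, 0, 0, 0, 0, 0, 0, 0, -0.2, -0.06, 0.36, 0, 0, 0, -0.6, -0.17, 1.08, 0, 0, 0, -1.2, -0.34, 2.16, 0, 0, 0, -1.6, -0.45, 2.9, 0, 0, 0, -1.6, -0.45, 2.9, 0, 0, 0], grip=85)

```text
time_s: 11.15
eef_pos: [0.5428, -0.0664, 0.247]
eef_rot: [-0.205, 0.778, -0.571, 0.163]
wrist_force: [-0.2, -1.3, -0.3]
opening: 0.99
grasp_force: 0.0
```

```bash
python3 - <<'E'
from h import *
from bench import ctrl
o=ctrl.get_obs(); loc(o,TF); print(o["q"])
w=ctrl.camera("wrist"); pickle.dump(w,open("w3.pkl","wb"))
a=np.linspace(0,2*np.pi,60)
im=w["pixels"][:,:,::-1].copy()
for r,h,col in((55,12,(0,0,255)),(27,46,(0,255,0)),(12,74,(255,0,0))):
    P=np.array([at(r*np.cos(t),r*np.sin(t),h) for t in a]); cv2.polylines(im,[proj(w,P).round().astype(int)],True,col)
P=proj(w,[at(10,0,46),at(27,0,46)]).round().astype(int); cv2.line(im,tuple(map(int,P[0])),tuple(map(int,P[1])),(0,255,255))
cv2.imwrite("pics/w3.png",im)
s=ctrl.camera("side"); pickle.dump(s,open("s3.pkl","wb"))
go(o,[.514,.31,.15],frame(np.array([0,0,-1.]),hd(np.radians(62))))
E

```

```text
t 11.15 tcp mm in seat [ -2.1   3.5 184.5] rot err deg [0.47 0.15 0.06] F seat [1.1 0.8 0. ] open mm 84.5
[-0.57124088 -0.20185961  2.04450428  0.46954756  0.97968487  2.06465966]
shift [-0.577  7.529 -1.94 ] turn [-0.6653  0.0865  2.2817] rows>= 6.236916895927347 12.734950580938884
```

View pics/w3.png

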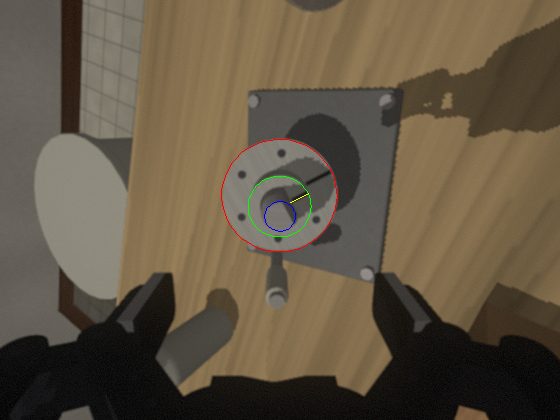

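The overlay circles coincide with the disc and hub, so the flange is home and its line matches. Next is the collar.

Emit:
move_arm(plan=[-0.6, 1.0, 0, -0.08, 0.01, 0.28, -0.6, 2.0, 0, -0.17, 0.02, 0.57, -0.6, 3.0, 0, -0.25, 0.03, 0.86, -0.6, 4.0, 0, -0.33, 0.045, 1.14, -0.6, 5.0, 0, -0.5, 0.065, 1.71, -0.6, 6.0, -0.5, -0.5, 0.065, 1.71, -0.6, 7.0, -1.0, -0.5, 0.065, 1.71, -0.6, 7.5, -1.5, -0.665, 0.086, 2.28, -0.6, 7.5, -1.9, -0.665, 0.086, 2.28, -0.6, 7.5, -1.9, -0.665, 0.086, 2.28])

```text
time_s: 12.5
eef_pos: [0.5089, 0.3106, 0.1423]
eef_rot: [-0.051, 0.953, 0.297, 0.037]
wrist_force: [0.7, -0.5, 0.4]
opening: 0.995
grasp_force: 0.0
```

```bash
python3 - <<'E'
from h import *
from bench import ctrl
o=ctrl.get_obs(); print(o["q"]); go(o,[.514,.31,.15],frame(np.array([0,0,-1.]),hd(np.radians(62))))
E

```

```text
[0.29294221 0.25953618 1.70922095 0.11476795 1.10215114 1.21184343]
shift [ 0.103 -0.011  0.153] turn [-0.1266  0.0111  0.4778] rows>= 0.14786426803918493 2.6475794478048194
```

Emit:
move_arm(plan=[0.1, 0, 0.15, -0.127, 0.011, 0.478, 0.1, 0, 0.15, -0.127, 0.011, 0.478, 0.1, 0, 0.15, -0.127, 0.011, 0.478, 0.1, 0, 0.15, -0.127, 0.011, 0.478, 0.1, 0, 0.15, -0.127, 0.011, 0.478])

```text
time_s: 13.12
eef_pos: [0.5158, 0.3104, 0.1534]
eef_rot: [-0.002, 0.859, 0.511, 0.004]
wrist_force: [0.4, 0.3, 0.3]
opening: 0.993
grasp_force: 0.0
```

```bash
python3 - <<'E'
from h import *
from bench import ctrl
o=ctrl.get_obs(); print(o["q"]); go(o,[.514,.307,.15],frame(np.array([0,0,-1.]),hd(np.radians(62))))
c=ctrl.camera("wrist"); pickle.dump(c,open("w4.pkl","wb")); print(proj(c,[[.514,.307,.04]]))
cv2.imwrite("pics/w4.png",cv2.resize(crop(c,140,80,280,210,1),None,fx=2.8,fy=2.8,interpolation=cv2.INTER_CUBIC))
E

```

```text
[0.342188   0.31278991 1.6109832  0.00499182 1.21153529 0.83743856]
shift [-0.037 -0.067 -0.067] turn [-0.0065  0.0043  0.0083] rows>= 0.0815961161041347 0.06111210610791882
[[272.22157116 217.40281   ]]
```

View pics/w4.png

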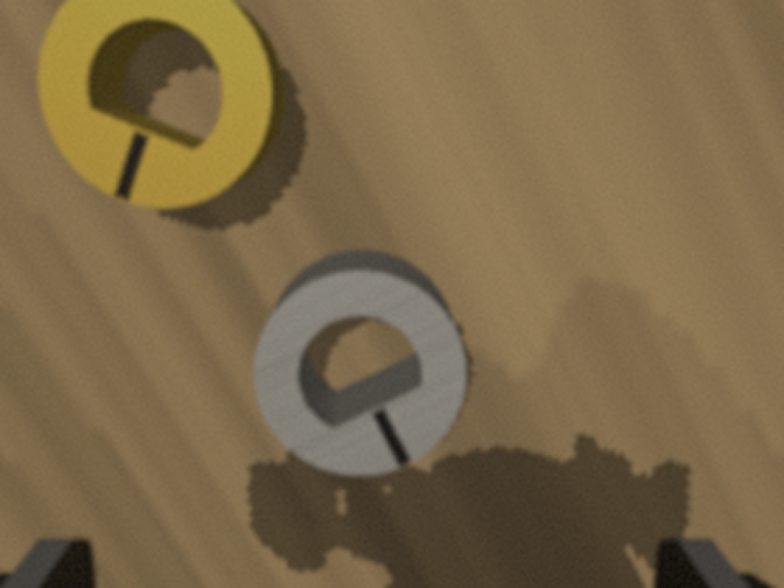

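The grey collar's top face is centred near crop (360,372), with its line at (380,412)→(405,463) and the flat edge at (332,427)→(421,387). The yellow one is at the upper left and stays alone.

```bash
python3 - <<'E'
from h import *
from bench import ctrl
c=pickle.load(open("w4.pkl","rb")); f=lambda L: onz(c,np.array(L)/2.8+[140,80],.04)[:,:2]
ctr,res=circ(f([[253,372],[467,372],[360,477],[290,303],[362,268],[437,303],[283,447],[437,447]]),.03); print(ctr,(res*1e3).round(2))
L=f([[380,412],[405,463]]); F=f([[332,427],[421,387]]); v=L[1]-L[0]; g=F[1]-F[0]
az=lambda v: np.degrees(np.arctan2(v[1],v[0])); print(az(v),[az(q-ctr) for q in L],[np.linalg.norm(q-ctr) for q in L],az(g)-90)
n=np.array([g[1],-g[0]])/np.linalg.norm(g); print("flat dist",(F-ctr)@n)
o=ctrl.get_obs(); go(o,[*ctr,.004],frame(np.array([0,0,-1.]),hd(np.radians(62))))
E

```

```text
[0.51264022 0.31004139] [ 0.39 -0.05  0.03 -1.02  1.21  0.1   0.6   0.15]
-93.4611645045511 [np.float64(-90.36096221667853), np.float64(-92.21745019615612)] [np.float64(0.01149827030462512), np.float64(0.028649964182374314)] -93.25064810229212
flat dist [0.00970205 0.00970205]
shift [-0.068 -0.004 -2.996] turn [-0.0067  0.0049  0.0082] rows>= 2.3973159256030203 0.06251273938186429
```

Emit:
move_arm(plan=[-0.07, 0, -1, -0.007, 0.005, 0.008, -0.07, 0, -1.9, -0.007, 0.005, 0.008, -0.07, 0, -2.6, -0.007, 0.005, 0.008, -0.07, 0, -2.95, -0.007, 0.005, 0.008, -0.07, 0, -2.95, -0.007, 0.005, 0.008, -0.07, 0, -2.95, -0.007, 0.005, 0.008])

```text
time_s: 13.92
eef_pos: [0.5143, 0.3108, 0.0089]
eef_rot: [0.001, 0.857, 0.516, 0.002]
wrist_force: [0.3, 1.2, 0.3]
opening: 0.995
grasp_force: 0.0
```

Emit:
move_arm(plan=[0, 0, 0, 0, 0, 0, 0, 0, 0, 0, 0, 0, 0, 0, 0, 0, 0, 0, 0, 0, 0, 0, 0, 0], grip=35)

```text
time_s: 14.42
eef_pos: [0.514, 0.311, 0.0092]
eef_rot: [0.001, 0.857, 0.516, 0.002]
wrist_force: [-2.3, 0.6, 6.2]
opening: 0.689
grasp_force: 65.4
```

Emit:
move_arm(plan=[0, 0, 0.6, 0, 0, 0, 0, 0, 1.6, 0, 0, 0, 0, 0, 2.8, 0, 0, 0, 0, 0, 4, 0, 0, 0, 0, 0, 4.6, 0, 0, 0, 0, 0, 4.6, 0, 0, 0])

```text
time_s: 15.18
eef_pos: [0.5144, 0.3109, 0.2406]
eef_rot: [0.001, 0.857, 0.516, 0.004]
wrist_force: [0.4, 0.9, -3.2]
opening: 0.684
grasp_force: 65.9
```

```bash
cat >> h.py <<'E'
TC=PART*frame(np.array([0,0,1.]),hd(np.radians(-92.5))).inv()*frame(np.array([0,0,-1.]),hd(np.radians(62)))
E
python3 - <<'E'
from h import *
from bench import ctrl
o=ctrl.get_obs(); print(o["q"],o["wrist_force"],TC.as_matrix().round(2)); go(o,at(0,0,150),TC)
E

```

```text
[ 3.46846330e-01  2.25431774e-01  1.53516206e+00 -7.85918251e-04
  1.37341013e+00  8.34092172e-01] [ 0.44504483  0.8645776  -3.18943574] [[ 0.82  0.31  0.48]
 [ 0.28 -0.95  0.14]
 [ 0.5   0.02 -0.87]]
shift [ 0.829 -7.428 -0.504] turn [ 0.3297 -0.4159 -0.7431] rows>= 5.9928763479416345 4.889816081758652
```

Emit:
move_arm(plan=[0.1, -1.2, 0, 0.05, -0.07, -0.12, 0.2, -2.4, 0, 0.1, -0.14, -0.25, 0.4, -3.6, 0, 0.16, -0.21, -0.37, 0.5, -4.8, 0, 0.22, -0.28, -0.5, 0.65, -6.0, 0, 0.27, -0.35, -0.62, 0.83, -7.2, -0.2, 0.33, -0.416, -0.743, 0.83, -7.4, -0.4, 0.33, -0.416, -0.743, 0.83, -7.43, -0.5, 0.33, -0.416, -0.743, 0.83, -7.43, -0.5, 0.33, -0.416, -0.743, 0.83, -7.43, -0.5, 0.33, -0.416, -0.743])

```text
time_s: 16.42
eef_pos: [0.5547, -0.0594, 0.2124]
eef_rot: [-0.033, 0.954, 0.157, 0.254]
wrist_force: [-0.0, 0.3, -2.0]
opening: 0.688
grasp_force: 66.0
```

Emit:
move_arm(plan=[0, 0, 0, 0, 0, 0, 0, 0, 0, 0, 0, 0])

```text
time_s: 16.68
eef_pos: [0.5547, -0.0605, 0.2127]
eef_rot: [-0.032, 0.954, 0.156, 0.255]
wrist_force: [-0.1, 0.4, -2.5]
opening: 0.689
grasp_force: 66.0
```

```bash
python3 - <<'E'
from h import *
from bench import ctrl
o=ctrl.get_obs(); loc(o,TC); go(o,at(0,0,103),TC)
w=ctrl.camera("wrist"); pickle.dump((o,w),open("w5.pkl","wb"))
cv2.imwrite("pics/w5.png",crop(w,170,150,200,150,4))
E

```

```text
t 16.68 tcp mm in seat [  1.9  -1.3 148.2] rot err deg [-0.34 -0.09  0.08] F seat [ 0.9 -0.9 -2.2] open mm 58.9
shift [ 0.475  0.131 -0.76 ] turn [-0.0019 -0.005  -0.0034] rows>= 0.7248458833538071 0.03395110824660134
```

View pics/w5.png

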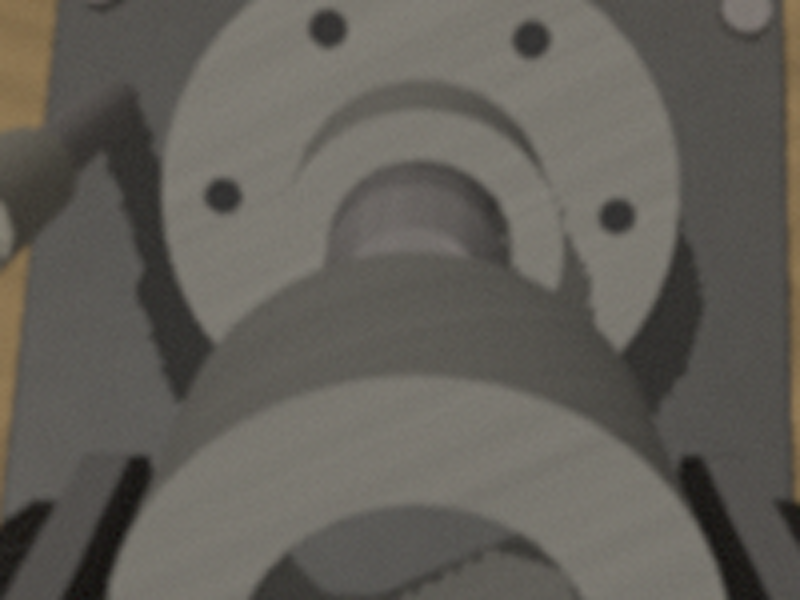

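The collar is held square above the spindle, with its top-face arc apex at crop (418,375). I'll compute the in-hand offset from that arc.

```bash
python3 - <<'E'
from h import *
from bench import ctrl
o,w=pickle.load(open("w5.pkl","rb")); T=rot(o["eef_rot"]); n=-T.apply([0,0,1]); org=o["eef_pos"]-n*.0092
def pl(uv,h):
    d=ray(w,np.array(uv)/4+[170,150]-.4); q=w["origin"]; p=q+d*(((org+h*n-q)@n)/(d@n))[:,None]; return PART.inv().apply(p-org)[:,:2]*1e3
c,r=circ(pl([[418,375],[300,398],[200,450],[142,520],[108,590],[540,398],[640,458],[697,525],[727,590]],.04),30); print("collar ctr rel tcp (seat axes mm)",c,r.round(2))
print("collar in tool", T.inv().apply(PART.apply([*c,0])))
E

```

```text
collar ctr rel tcp (seat axes mm) [0.21208504 0.40297438] [ 0.25 -0.07  0.15 -0.26 -0.12  0.08 -0.11 -0.17 -0.08]
collar in tool [-0.0185681   0.45499387 -0.0020545 ]
```

```bash
python3 - <<'E'
from h import *
from bench import ctrl
o=ctrl.get_obs()
for z in (103,77): go(o,at(0,-.2,z),TC)
E

```

```text
shift [ 0.475  0.137 -0.759] turn [-0.002  -0.0052 -0.0031] rows>= 0.7244575900377253 0.034073156940690894
shift [ 0.724  0.208 -1.209] turn [-0.002  -0.0052 -0.0031] rows>= 1.1400832986874867 0.034073156940690894
```

Emit:
move_arm(plan=[0.2, 0.06, -0.35, -0.002, -0.005, -0.003, 0.475, 0.137, -0.76, -0.002, -0.005, -0.003, 0.475, 0.137, -0.76, -0.002, -0.005, -0.003, 0.6, 0.173, -0.985, -0.002, -0.005, -0.003, 0.724, 0.208, -1.21, -0.002, -0.005, -0.003, 0.724, 0.208, -1.21, -0.002, -0.005, -0.003])

```text
time_s: 17.48
eef_pos: [0.5903, -0.0503, 0.1506]
eef_rot: [-0.031, 0.954, 0.154, 0.256]
wrist_force: [0.1, -0.5, -3.6]
opening: 0.685
grasp_force: 66.0
```

```bash
python3 - <<'E'
from h import *
from bench import ctrl
o=ctrl.get_obs(); loc(o,TC)
for z in (65,54.5): go(o,at(0,-.2,z),TC)
E

```

```text
t 17.48 tcp mm in seat [ 1.  -0.8 76. ] rot err deg [-0.12 -0.06 -0.08] F seat [ 1.8 -0.5 -3.1] open mm 58.5
shift [ 0.126  0.035 -0.178] turn [-0.0013 -0.0023  0.0006] rows>= 0.1767175264729165 0.014424612672041216
shift [ 0.227  0.064 -0.36 ] turn [-0.0013 -0.0023  0.0006] rows>= 0.34418938284085493 0.014424612672041216
```

Emit:
move_arm(plan=[0.06, 0.018, -0.09, 0, 0, 0, 0.126, 0.035, -0.178, 0, 0, 0, 0.17, 0.05, -0.26, 0, 0, 0, 0.21, 0.06, -0.33, 0, 0, 0, 0.22, 0.062, -0.345, 0, 0, 0, 0.22, 0.062, -0.345, 0, 0, 0])

```text
time_s: 18.23
eef_pos: [0.6016, -0.0476, 0.1344]
eef_rot: [-0.031, 0.954, 0.154, 0.257]
wrist_force: [-0.2, -0.1, -3.2]
opening: 0.687
grasp_force: 66.2
```

```bash
python3 - <<'E'
from h import *
from bench import ctrl
o=ctrl.get_obs(); loc(o,TC)
for z in (53,): go(o,at(0,-.2,z),TC)
E

```

```text
t 18.23 tcp mm in seat [-0.5  0.5 56.1] rot err deg [-0.03 -0.03 -0.06] F seat [ 1.6 -0.8 -2.6] open mm 58.6
shift [ 0.015  0.012 -0.061] turn [-0.0005 -0.0008  0.0008] rows>= 0.051556786228350984 0.006675597992973308
```

Emit:
move_arm(plan=[0.01, 0.005, -0.03, 0, 0, 0, 0.02, 0.01, -0.055, 0, 0, 0, 0.025, 0.012, -0.07, 0, 0, 0, 0.025, 0.012, -0.07, 0, 0, 0])

```text
time_s: 18.73
eef_pos: [0.6024, -0.0474, 0.1334]
eef_rot: [-0.03, 0.953, 0.155, 0.257]
wrist_force: [-31.5, -1.7, 27.3]
opening: 0.687
grasp_force: 70.7
```

```bash
python3 - <<'E'
from h import *
from bench import ctrl
o=ctrl.get_obs(); loc(o,TC)
E

```

```text
t 18.73 tcp mm in seat [-0.6  0.6 54.8] rot err deg [-0.01 -0.    0.04] F seat [  8.1 -12.3  39. ] open mm 58.6
```

Contact at 54.8 mm, as predicted for fully seated. Relax, release and retreat.

Emit:
move_arm(plan=[-0.02, -0.007, 0.04, 0, 0, 0, -0.02, -0.007, 0.04, 0, 0, 0])

```text
time_s: 18.98
eef_pos: [0.602, -0.0475, 0.1334]
eef_rot: [-0.03, 0.954, 0.154, 0.257]
wrist_force: [-4.1, 0.5, 1.8]
opening: 0.683
grasp_force: 66.8
```

Emit:
move_arm(plan=[0, 0, 0, 0, 0, 0, 0, 0, 0, 0, 0, 0, 0, 0, 0, 0, 0, 0, -0.2, -0.06, 0.36, 0, 0, 0, -0.6, -0.17, 1.08, 0, 0, 0, -1.2, -0.34, 2.16, 0, 0, 0, -1.6, -0.45, 2.9, 0, 0, 0, -1.6, -0.45, 2.9, 0, 0, 0, -1.6, -0.45, 2.9, 0, 0, 0], grip=85)

```text
time_s: 20.1
eef_pos: [0.5218, -0.0699, 0.2776]
eef_rot: [-0.031, 0.954, 0.154, 0.257]
wrist_force: [-1.1, -0.4, -1.0]
opening: 0.993
grasp_force: 0.0
```

```bash
python3 - <<'E'
from h import *
from bench import ctrl
w=ctrl.camera("wrist"); s=ctrl.camera("side")
a=np.linspace(0,2*np.pi,60); out=[]
for c,(x,y) in((w,(160,90)),(s,(185,130))):
    im=cv2.resize(c["pixels"][y:y+150,x:x+(200),::-1],None,fx=2,fy=2,interpolation=cv2.INTER_CUBIC)
    im2=im.copy()
    for r,h,col in((55,12,(0,0,255)),(30,86,(0,255,0))):
        P=np.array([at(r*np.cos(t),r*np.sin(t),h) for t in a]); cv2.polylines(im2,[((proj(c,P)-[x,y])*2).round().astype(int)],True,col)
    out.append(np.vstack([im,im2]))
cv2.imwrite("pics/end.png",np.hstack(out)); print(ctrl.get_obs()["time_s"])
E

```

```text
20.2
```

View pics/end.png

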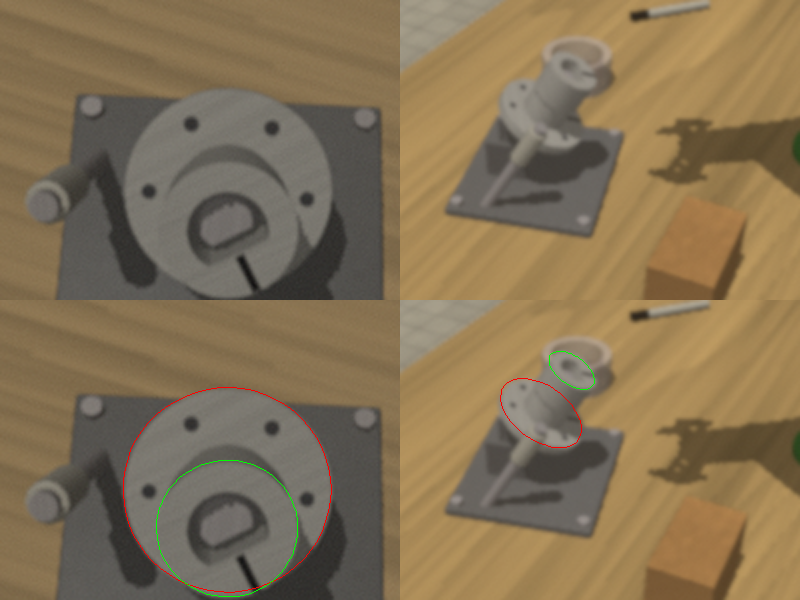

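Both overlays, at disc height 12 mm and collar top 86 mm, coincide with the parts in both views, so both are fully seated. Handing in.

```bash
python3 -c "
from bench import ctrl
print(ctrl.hand_in())"
```

```text
the job is handed in; nothing more can be done
None
```

The flange is fully home on the spindle, the collar sits down on its hub, and the job was handed in at about 20 s; the hand-in gave no verdict, but both overlay views matched, and none of the other objects was touched.

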